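# Click the shaving mirror round to the front and hold it drawn out at its second stop

## Task

Turn the click-stop turntable on the shelf one place anticlockwise (seen from above), so that it clicks home with the telescopic shaving mirror at the front edge, leaving what stands on it and beside it undisturbed. Only then squeeze in the button on the grip at the top of the mirror's pole and draw the pole straight up past its first stop to its second. Do not let go: finish while still holding the mirror by its grip, fully up at the second stop.

Things in the scene. Friction and masses are not known exactly. Their poses are not given: they have to be found in the camera images.
- deck (a point): Centre of the top face of the round white turntable, 276 mm across, about 90 mm above the counter; fixed axis, z up. Its four places carry the mirror's pole, saucer, bottle and cup, 70 to 75 mm from the axis. At the start the pole is at the left place (+y, give or take 23 degrees); it has to come to the front place, nearest the robot (-x). A rim bead at the edge stands 3 mm high.
- turntable (a joint): Turntable angle (rad): near 0 at the start, grows anticlockwise seen from above. Click stops every quarter turn (0, 1.571, 3.142, ...): a spring ball drops into a notch. Leaving a notch takes about 0.4 N m, and so does entering the next (from 0.2 to 0.1 rad short of it); the last 0.1 rad it pulls itself in. In between it turns freely.
- knob (a point): Top centre of one of four equal finger knobs on the turntable: upright white posts 16 mm across, 38 mm high above the deck, 128 mm from its axis, half-way between places. This is the knob 45 degrees anticlockwise of the mirror's pole, at front left at the start; it turns with the table, and a quarter turn takes it to front right. The tall pole stands 94 mm from it.
- grip: Grey grip block on top of the mirror's pole: 30 (x) by 24 (y) by 44 mm high; origin at its centre, 145 mm above the deck while the pole is down. Release button on its +y side; -x points outward from the turntable's axis; z up. Free space around and above. In front (-x), lower down, hangs the mirror: an upright disc 100 mm across, top edge 33 mm below the grip's centre; it rises with the grip.
- button (a joint): How far the release button is pressed (m): 0 out, 0.004 fully in. Round chrome cap 18 mm across on the grip's +y side at mid height, 6 mm proud: 30 mm over grip and button, 26 mm when pressed. It springs back; about 6 N puts it fully in, and it must be in by 3 mm or more to free the pole. Squeezing the grip along its y with 15 N or more does this.
- button_face (a point): Centre of the outer face of the release button, 18 mm from the grip's centre.
- stem (a joint): How far the pole is drawn out upward (m), with grip and mirror: 0 down, first stop 0.040, second stop 0.080, its end of travel (hard stop at 0.081). With the button out it is locked at each of these three; with the button kept in it slides past the first stop. Moving weight 0.28 kg, about 1.5 N friction: let go between stops, it stays or creeps down.
- bottle: Closed shampoo bottle, 56 mm across, 122 mm tall, loose on the turntable at the right or the back place at the start; origin at the centre of its underside.
- cup: Orange toothbrush cup, 68 mm across the rim, 88 mm tall, loose on the turntable at the other of the right and back places; origin at the centre of its underside.
- saucer: White ceramic soap saucer, 90 mm across, 18 mm high, loose on the turntable at the front place at the start; origin at the centre of its underside.
- tweezer: Steel tweezer, 88 mm long, 3.5 mm thick, loose on the shelf right of the turntable (-y); origin under its middle. The shelf's top is 70 mm above the counter.
There are look-alikes about, which are no part of the job. What is meant by the cup is not pink, and is the larger of those in its own colour.

How it is judged:
By the outcome, as a careful person would: the job done as asked, in the order asked, and still so for the second after the job is handed in, while the arm keeps its last pose, push and grip.
It also fails if it takes over 58 s, if anything falls off the work surface, if the arm or the gripper's body presses on something with over 40 N, if the wrist force passes 120 N, or if a joint passes its speed limit or range.

## Robot

A 6-joint arm with a two-finger parallel gripper is mounted at the origin on the work surface. World frame = base frame: x ahead of the robot, y to its left, z up, the work surface at z = 0. Lengths are in mm, angles in rad, forces in N, time in s.
With the tool pointing down it reaches from about 300 to 775 mm from the base axis. Payload 14.6 kg.
Tool frame: the origin (TCP) lies midway between the tips of the shut fingers; the grasp point (between the pads) lies 19 mm behind it (pinch_z is the distance from the TCP to the grasp point, in mm); z points along the fingers, y is the direction in which the jaws open and shut (so a half turn about z gives the same grasp; the last joint's range is limited). The gripper opens to 94 mm and grips with 3 to 60 N. Pads are 16 mm wide; open, the fingers measure 119 mm over their backs; the gripper's body (75 mm by 177 mm) begins 78 mm behind the grasp point.
Start: joints at [1.211, 0.3, 1.521, -0, 1.321, -0.067], TCP at [158.746, 526.582, 205.446] pointing down, gripper open.
Joint ranges: [-3.03, 3.03], [-0.79, 2.21], [0.23, 2.52], [-1.04, 4.18], [0, 3.07], [-2.55, 2.55]. Speed limits (rad/s): [2.22, 2.22, 2.57, 3.14, 3.14, 3.14].

## Interface

Orientations are given as [roll, pitch, yaw] about the fixed x, y, z axes, in that order (R = Rz(yaw) Ry(pitch) Rx(roll)).
In Python, from cell import read_state, camera, sign_off, pinch_z gives the robot as it stands. The module is installed in compiled form; this text tells all that it offers.
- The arm moves only by the tool servo_tool, never from a script. Its argument "series" is a list of rows, each a list of 6 numbers: the shift along the tool's x, y, z in cm, then the turn, a rotation vector about the tool's x, y, z in rad. In form: [[tx, ty, tz, rx, ry, rz], ...]. A call has exactly 10 rows; each row is the pose to reach, as a shift and turn from the pose commanded when the call began, along the tool's axes at that moment; what a row does not reach only later rows make up. A row lasts 1/12 s, in which the tool goes at most 41.7 mm and 7.16 degrees, less where a joint would pass 70% of its speed; a pose out of reach is approached as far as the arm can. A call with a gripper value outside its range is refused whole. "gripper" is the finger opening in cm, from 0 to 9.4, set as the call begins (left out, the last holds). The fingers move at their own pace and stop on an object; "grip_force" is the grip in N (left out, the last holds). Time passes only in rows, so rows that repeat a pose let the fingers close, or fill a call up. It gives the time, the measured TCP pose, the force and the opening at its end, in the units of the state.
- read_state(): the state, without advancing time (a new reading comes with each control period).
- camera(name): name is "side" or "top" or "wrist"; returns a dict with "pixels" (400x640x3 uint8, red, green, blue), "fx", "fy", "cx", "cy" (pixels), "k1" (the pictures are not rectified: a ray, as slopes to the right and down, at radius r is drawn at 1 + k1 r^2 times it, then the intrinsics apply), "pose" (4x4, takes a point from camera to world coordinates); the wrist camera has in their place "mount" (4x4, takes a point from camera to tool coordinates, whose origin is the TCP and whose axes are the flange's). Camera axes: x right, y down, z forward; pixel columns grow to the right and rows downward; lengths in mm; the calibration is good to about 2 mm. A picture is of the moment at which its call begins: read the wrist's pose just before it. There is no depth.
- sign_off(): hands the job in, once; it reports no verdict.
The state is a dict: "clock": time; "joints": joint angles; "qd": joint speeds; "effort": joint torques, N m; "eef_pos": TCP position; "eef_rot": TCP orientation; "wrist_force": force on the tool from outside, world axes, zero at the start; "moment": the same for the moment, N m; "finger_gap": finger opening in mm.
Only numpy, scipy, OpenCV 4.12 (cv2) and the standard library are available. Lean on these libraries where they do the work, as an engineer would, in place of code of your own. Each camera call takes 0.05 s, during which the arm holds its last target.

## Working session

There is one attempt and no reset: what is moved stays moved. The work goes in short steps, Python scripts to look and compute and a tool call to move; the robot and the scene stay as the last step left them, time stands still between calls to the robot, and variables do not carry over. Pictures are saved under pics/ and viewed, and the job is handed in when it is done.

Besides the shell and the picture viewer there is one more tool, called after "Emit:" in YAML: its name, and indented under it one key for each argument. servo_tool: Moves the arm, as the interface text tells. Its arguments: {"type":"object","properties":{"series":{"type":"array"},"gripper":{"type":"number"},"grip_force":{"type":"number"}},"required":["series"]}

```bash
mkdir -p pics; python3 - <<'E'
from cell import *
import cv2
print(read_state(), pinch_z)
for n in ["side","top","wrist"]:
    c=camera(n); cv2.imwrite(f"pics/{n}0.png",c["pixels"][:,:,::-1])
    print(n,{k:v for k,v in c.items() if k!="pixels"})
E
```

```text
{'clock': 0.0, 'joints': array([ 1.21141663e+00,  3.00479213e-01,  1.52155285e+00,  2.64481645e-05,
        1.32068515e+00, -6.66018357e-02]), 'qd': array([ 1.87564681e-04, -6.21470424e-04, -2.55025771e-04, -1.39256255e-03,
       -2.84955951e-03, -2.35882873e-05]), 'effort': array([ 1.85030731e-03, -5.31810451e+01, -3.52742565e+01,  7.09202746e-02,
        2.43278418e-02, -1.22214001e-04]), 'eef_pos': array([158.64721487, 526.36438462, 204.89381758]), 'eef_rot': array([-3.14047229e+00, -1.00403635e-04,  2.84880818e+00]), 'wrist_force': array([ 0.11624625,  0.10405686, -0.47440602]), 'moment': array([-0.03414395,  0.00414185,  0.00690023]), 'finger_gap': 93.67399101836823} 18.8
side {'fx': 440.0341874923829, 'fy': 440.0341874923829, 'cx': 327.54854127539767, 'cy': 196.19406235887843, 'k1': -0.10565631432488513, 'pose': array([[ 9.63690088e-01, -1.47791016e-01,  2.22394311e-01,
         4.01724695e+02],
       [-2.66650918e-01, -4.88668844e-01,  8.30722606e-01,
        -8.56379014e+02],
       [-1.40961670e-02, -8.59860789e-01, -5.10333931e-01,
         6.19312696e+02],
       [ 0.000
[... 345 characters left out ...]
9720043e-02,
        -7.40435625e+01],
       [-1.50853306e-02, -7.20625105e-02, -9.97286031e-01,
         1.00895688e+03],
       [ 0.00000000e+00,  0.00000000e+00,  0.00000000e+00,
         1.00000000e+00]])}
wrist {'fx': 337.81089323947447, 'fy': 337.81089323947447, 'cx': 310.71340790194415, 'cy': 198.7574764719907, 'k1': -0.059933064621985735, 'mount': array([[ 3.89746579e-04, -9.61189536e-01, -2.75888609e-01,
         8.21618905e+01],
       [ 9.99999897e-01,  3.10468855e-04,  3.31028978e-04,
         1.17385837e+00],
       [-2.32526769e-04, -2.75888710e-01,  9.61189558e-01,
        -1.79444249e+02],
       [ 0.00000000e+00,  0.00000000e+00,  0.00000000e+00,
         1.00000000e+00]])}
```

View pics/side0.png

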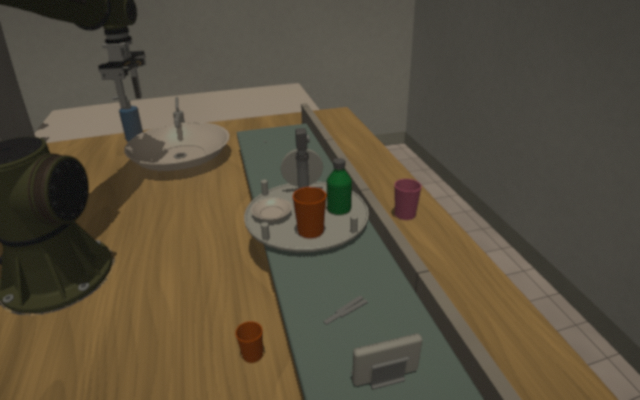

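View pics/top0.png

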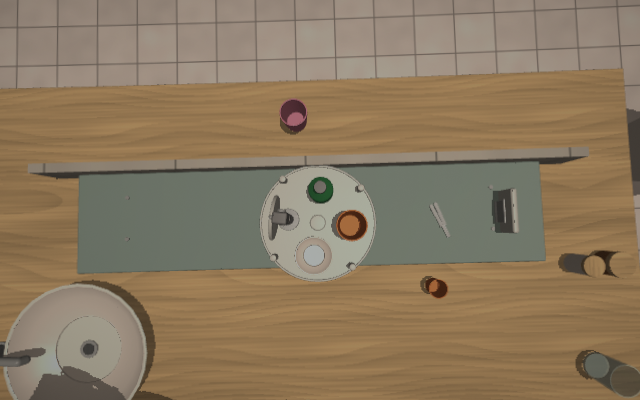

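View pics/wrist0.png

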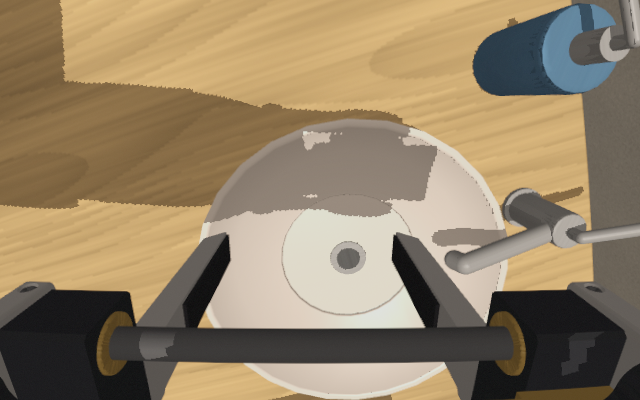

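```bash
cat > h.py <<'E'
import numpy as np, cv2
from cell import *
from scipy.spatial.transform import Rotation as R
def cam(n):
    s=read_state(); c=camera(n)
    if n=="wrist":
        T=np.eye(4); T[:3,:3]=R.from_euler('xyz',s['eef_rot']).as_matrix(); T[:3,3]=s['eef_pos']
        c['pose']=T@c['mount']
    return c
def rays(c,uv):
    uv=np.atleast_2d(np.array(uv,float))
    K=np.array([[c['fx'],0,c['cx']],[0,c['fy'],c['cy']],[0,0,1]])
    p=cv2.undistortPoints(uv.reshape(-1,1,2),K,np.array([c['k1'],0,0,0,0.])).reshape(-1,2)
    d=np.c_[p,np.ones(len(p))]@c['pose'][:3,:3].T
    return c['pose'][:3,3],d
def onplane(c,uv,z):
    o,d=rays(c,uv); t=(z-o[2])/d[:,2]; return o+d*t[:,None]
def proj(c,P):
    P=np.atleast_2d(P); q=(P-c['pose'][:3,3])@c['pose'][:3,:3]; p=q[:,:2]/q[:,2:]
    r2=(p**2).sum(1)[:,None]; p=p*(1+c['k1']*r2); return p*[c['fx'],c['fy']]+[c['cx'],c['cy']]
def tri(ca,ua,cb,ub):
    oa,da=rays(ca,ua); ob,db=rays(cb,ub); da=da[0]/np.linalg.norm(da[0]);db=db[0]/np.linalg.norm(db[0])
    s=np.linalg.lstsq(np.c_[da,-db],ob-oa,rcond=None)[0]
    a=oa+s[0]*da;b=ob+s[1]*db; return (a+b)/2,np.linalg.norm(a-b)
def crop(c,x0,x1,y0,y1,k,f):
    im=c['pixels'][y0:y1,x0:x1,::-1]; cv2.imwrite(f,cv2.resize(im,None,fx=k,fy=k,interpolation=cv2.INTER_CUBIC))
E
python3 - <<'E'
from h import *
c=cam("top"); crop(c,250,390,155,290,4,"pics/topz.png")
s=cam("side"); crop(s,235,380,120,255,4,"pics/sidez.png")
im=c['pixels'].astype(int); hsv=cv2.cvtColor(c['pixels'],cv2.COLOR_RGB2HSV)
# outer edge: radial scan against green shelf
ctr=np.array([318,223.]); pts=[]
for a in np.linspace(0,2*np.pi,120,endpoint=False):
    r=np.arange(40,75,.25); P=ctr+np.c_[np.cos(a)*r,np.sin(a)*r]
    v=cv2.remap(c['pixels'],P[:,0].astype(np.float32)[None],P[:,1].astype(np.float32)[None],cv2.INTER_LINEAR)[0].astype(int)
    m=(v[:,0]-v[:,1])  # red minus green
    ok=np.where(m>0)[0]
    i=np.where((m[:-1]>-4)&(m[1:]<=-4)&(r[:-1]>50))[0]
    if len(i): pts.append(P[i[0]])
pts=np.array(pts)
W=onplane(c,pts,91)[:,:2]
for _ in range(5):
    A=np.c_[2*W,np.ones(len(W))]; x=np.linalg.lstsq(A,(W**2).sum(1),rcond=None)[0]
    ce=x[:2]; rr=np.sqrt(x[2]+ce@ce); e=np.abs(np.linalg.norm(W-ce,axis=1)-rr); W=W[e<max(2.0,2*np.median(e))]
print(ce,rr,len(W),e.mean())
print(onplane(c,[[283,180],[360,188],[274,257],[351,266]],128)[:,:2]-ce, )
E
```

```text
[570.50349581 -43.45311312] 138.08527950585224 40 0.23393150698977436
[[  98.03864009   74.66635935]
 [  74.34862978 -100.61117373]
 [ -76.05307271   98.59594079]
 [-100.87188596  -74.18251449]]
```

View pics/topz.png

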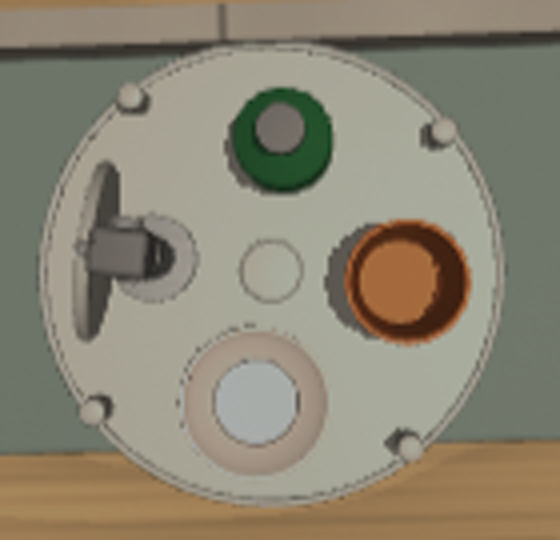

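View pics/sidez.png

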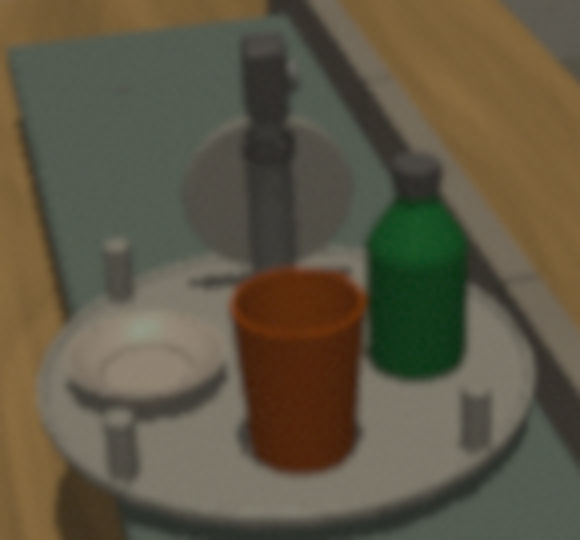

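```bash
cat >> h.py <<'E'
def goal(p,yaw,roll=np.pi):
    s=read_state(); A=R.from_euler('xyz',s['eef_rot']); 
    B=R.from_euler('xyz',[roll,0,yaw])
    t=A.inv().apply(np.array(p)-s['eef_pos'])/10; r=(A.inv()*B).as_rotvec()
    print("t=%.1f s pos"%s['clock'],s['eef_pos'].round(1),"rot",s['eef_rot'].round(3),"F",s['wrist_force'].round(1),"gap",round(s['finger_gap'],1),"q",s['joints'].round(2)); print("row",np.r_[t.round(2),r.round(3)].tolist())
E
python3 - <<'E'
from h import *
c=cam("top");s=cam("side")
print(tri(c,[352.25,266.75],s,[265.5,224.0]))
print(tri(c,[273.5,256.8],s,[264.7,181.5]))
print(onplane(c,[352.25,266.75],128))
goal([468,-120,280],0.645)
E
```

```text
(array([ 468.38643173, -120.65695839,  125.03161744]), np.float64(1.6162706555973416))
(array([494.30622541,  56.83324918, 124.56284394]), np.float64(0.746275435612856))
[[ 467.89352437 -120.38057549  128.        ]]
t=0.3 s pos [158.7 526.5 205.3] rot [-3.141 -0.     2.849] F [0.5 0.3 0.1] gap 94.1 q [ 1.21  0.3   1.52 -0.    1.32 -0.07]
row [-48.27, -52.98, -7.45, -0.0, 0.0, 2.204]
```

Emit:
servo_tool:
  series:
    - [0, 0, -4, 0, 0, 0]
    - [0, 0, -7.5, 0, 0, 0]
    - [-3, -3, -7.5, 0, 0, 0.12]
    - [-6, -6.5, -7.5, 0, 0, 0.24]
    - [-9, -10, -7.5, 0, 0, 0.36]
    - [-12, -13.2, -7.5, 0, 0, 0.48]
    - [-15, -16.5, -7.5, 0, 0, 0.6]
    - [-18, -19.8, -7.5, 0, 0, 0.72]
    - [-21, -23, -7.5, 0, 0, 0.84]
    - [-24, -26.3, -7.5, 0, 0, 0.96]
  gripper: 4

```text
clock: 1.18
eef_pos: [302.9, 224.2, 280.6]
eef_rot: [3.141, -0.0, 1.883]
wrist_force: [1.5, 0.3, 0.7]
finger_gap: 40.2
```

```bash
python3 - <<'E'
from h import *
goal([468,-120,250],0.645)
E
```

```text
t=1.2 s pos [302.9 224.2 280.6] rot [ 3.141 -0.     1.883] F [1.5 0.3 0.7] gap 40.2 q [ 0.54 -0.16  1.83 -0.    1.46  0.23]
row [-37.83, 5.12, 3.06, 0.001, -0.001, 1.238]
```

Emit:
servo_tool:
  series:
    - [-3.8, 0.5, 0, 0, 0, 0.12]
    - [-7.6, 1, 0, 0, 0, 0.24]
    - [-11.4, 1.5, 0.3, 0, 0, 0.36]
    - [-15.2, 2, 0.7, 0, 0, 0.48]
    - [-19, 2.6, 1, 0, 0, 0.6]
    - [-22.8, 3.1, 1.4, 0, 0, 0.72]
    - [-26.6, 3.6, 1.8, 0, 0, 0.84]
    - [-30.4, 4.1, 2.2, 0, 0, 0.96]
    - [-34.1, 4.6, 2.6, 0, 0, 1.08]
    - [-37.8, 5.1, 3, 0, 0, 1.2]

```text
clock: 2.02
eef_pos: [469.8, -119.1, 250.3]
eef_rot: [3.141, -0.0, 0.682]
wrist_force: [0.6, 1.0, 0.3]
finger_gap: 40.1
```

```bash
python3 - <<'E'
from h import *
goal([468,-120,150],0.645)
c=cam("wrist"); cv2.imwrite("pics/w1.png",c["pixels"][:,:,::-1])
print(proj(c,[[468.1,-120.4,128],[468.1,-120.4,109]]))
goal([468,-120,150],0.645)
E
```

```text
t=2.0 s pos [ 469.8 -119.1  250.3] rot [ 3.141 -0.     0.682] F [0.6 1.  0.3] gap 40.1 q [-0.32  0.12  1.63  0.    1.39  0.56]
row [-0.2, -0.04, 10.03, 0.0, -0.0, 0.037]
[[312.84570687 194.69623648]
 [312.74619717 189.54603559]]
t=2.1 s pos [ 471.3 -123.3  248.8] rot [-3.141e+00  1.000e-03  6.710e-01] F [ 0.6 -1.5 -2.1] gap 39.9 q [-0.33  0.13  1.63 -0.    1.39  0.57]
row [-0.04, -0.46, 9.88, -0.0, 0.001, 0.026]
```

View pics/w1.png

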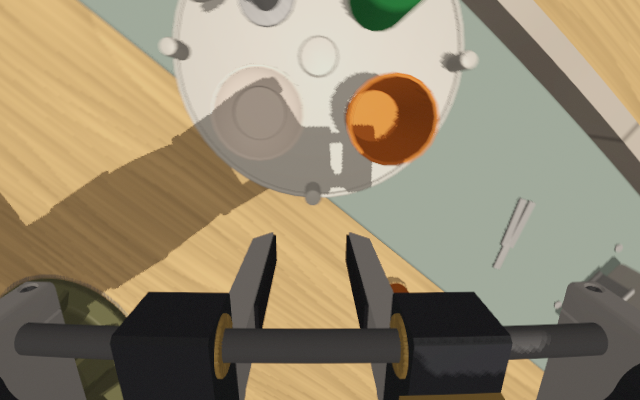

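Emit:
servo_tool:
  series:
    - [0, 0, 2, 0, 0, 0.037]
    - [0, 0, 5, 0, 0, 0.037]
    - [0, 0, 8, 0, 0, 0.037]
    - [0, 0, 9, 0, 0, 0.037]
    - [0, 0, 9, 0, 0, 0.037]
    - [0, 0, 9, 0, 0, 0.037]
    - [0, 0, 9, 0, 0, 0.037]
    - [0, 0, 9, 0, 0, 0.037]
    - [0, 0, 9, 0, 0, 0.037]
    - [0, 0, 9, 0, 0, 0.037]

```text
clock: 2.9
eef_pos: [469.7, -117.1, 161.2]
eef_rot: [3.14, -0.001, 0.652]
wrist_force: [0.6, 0.3, -0.5]
finger_gap: 40.0
```

```bash
python3 - <<'E'
from h import *
goal([468,-120.4,100],0.645)
c=cam("wrist"); cv2.imwrite("pics/w2.png",c["pixels"][:,:,::-1])
print(proj(c,[[468.1,-120.4,128]]))
E
```

```text
t=2.9 s pos [ 469.7 -117.1  161.2] rot [ 3.14e+00 -1.00e-03  6.52e-01] F [ 0.6  0.3 -0.5] gap 40.0 q [-0.32  0.2   1.76  0.    1.19  0.6 ]
row [-0.34, 0.15, 6.12, 0.001, -0.001, 0.007]
[[316.00624353 231.34538284]]
```

View pics/w2.png

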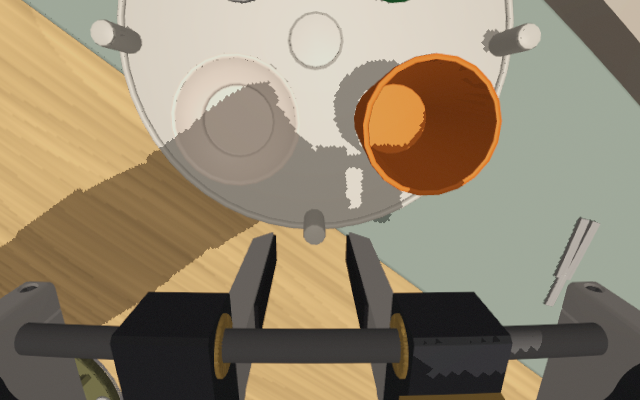

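Emit:
servo_tool:
  series:
    - [-0.3, 0.1, 0, 0, 0, 0]
    - [-0.3, 0.1, 2, 0, 0, 0]
    - [-0.3, 0.1, 4, 0, 0, 0]
    - [-0.3, 0.1, 5.5, 0, 0, 0]
    - [-0.3, 0.1, 6.1, 0, 0, 0]
    - [-0.3, 0.1, 6.1, 0, 0, 0]
    - [-0.3, 0.1, 6.1, 0, 0, 0]
    - [-0.3, 0.1, 6.1, 0, 0, 0]
    - [-0.3, 0.1, 6.1, 0, 0, 0]
    - [-0.3, 0.1, 6.1, 0, 0, 0]

```text
clock: 3.78
eef_pos: [467.9, -119.8, 100.2]
eef_rot: [3.141, -0.001, 0.652]
wrist_force: [0.3, -0.5, 0.6]
finger_gap: 40.4
```

Emit:
servo_tool:
  series:
    - [0, 0, 0, 0, 0, 0]
    - [0, 0, 0, 0, 0, 0]
    - [0, 0, 0, 0, 0, 0]
    - [0, 0, 0, 0, 0, 0]
    - [0, 0, 0, 0, 0, 0]
    - [0, 0, 0, 0, 0, 0]
    - [0, 0, 0, 0, 0, 0]
    - [0, 0, 0, 0, 0, 0]
    - [0, 0, 0, 0, 0, 0]
    - [0, 0, 0, 0, 0, 0]
  gripper: 1
  grip_force: 12

```text
clock: 4.62
eef_pos: [467.7, -119.8, 99.5]
eef_rot: [3.141, -0.0, 0.652]
wrist_force: [0.9, -3.8, 1.0]
finger_gap: 15.6
```

```bash
python3 - <<'E'
from h import *
goal([468,-120.4,100],0.645)
c=cam("wrist"); cv2.imwrite("pics/w3.png",c["pixels"][:,:,::-1])
E
```

```text
t=4.6 s pos [ 467.7 -119.8   99.5] rot [ 3.141 -0.     0.652] F [ 0.9 -3.8  1. ] gap 15.6 q [-0.33  0.27  1.82 -0.    1.05  0.59]
row [-0.01, 0.07, -0.05, 0.0, -0.0, 0.007]
```

View pics/w3.png

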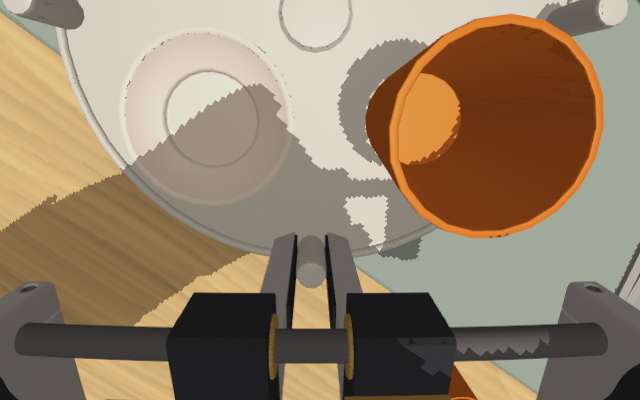

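```bash
cat >> h.py <<'E'
def arc(phis,C=(570.5,-43.5)):
    s=read_state(); A=R.from_euler('xyz',s['eef_rot']); c=A.inv().apply(np.r_[C,s['eef_pos'][2]]-s['eef_pos'])/10; c[2]=0
    print(c, np.linalg.norm(c))
    for f in phis:
        p=c-R.from_rotvec([0,0,-f]).apply(c); print([round(float(p[0]),2),round(float(p[1]),2),0,0,0,-f],end=", ")
E
python3 - <<'E'
from h import *
arc([.02,.05,.09,.14,.19,.24,.29,.34,.39,.44])
E
```

```text
[12.80066818  0.17667425  0.        ] 12.801887344299107
[-0.0, 0.26, 0, 0, 0, -0.02], [0.01, 0.64, 0, 0, 0, -0.05], [0.04, 1.15, 0, 0, 0, -0.09], [0.1, 1.79, 0, 0, 0, -0.14], [0.2, 2.42, 0, 0, 0, -0.19], [0.32, 3.05, 0, 0, 0, -0.24], [0.48, 3.67, 0, 0, 0, -0.29], [0.67, 4.28, 0, 0, 0, -0.34], [0.89, 4.88, 0, 0, 0, -0.39], [1.14, 5.47, 0, 0, 0, -0.44],
```

Emit:
servo_tool:
  series:
    - [0, 0.26, 0, 0, 0, -0.02]
    - [0.01, 0.64, 0, 0, 0, -0.05]
    - [0.04, 1.15, 0, 0, 0, -0.09]
    - [0.1, 1.8, 0, 0, 0, -0.14]
    - [0.2, 2.42, 0, 0, 0, -0.19]
    - [0.32, 3.05, 0, 0, 0, -0.24]
    - [0.48, 3.67, 0, 0, 0, -0.29]
    - [0.67, 4.28, 0, 0, 0, -0.34]
    - [0.89, 4.88, 0, 0, 0, -0.39]
    - [1.14, 5.47, 0, 0, 0, -0.44]

```text
clock: 5.5
eef_pos: [510.0, -156.3, 99.5]
eef_rot: [-3.141, -0.0, 1.095]
wrist_force: [-0.3, 2.2, 3.7]
finger_gap: 15.7
```

```bash
python3 - <<'E'
from h import *
goal([468,-120.4,100],0.645)
arc([.05,.1,.15,.2,.25,.3,.35,.4,.45,.5])
E
```

```text
t=5.5 s pos [ 510.  -156.3   99.5] rot [-3.141 -0.     1.095] F [-0.3  2.2  3.7] gap 15.7 q [-0.37  0.38  1.68  0.    1.08  0.11]
row [1.27, -5.38, -0.05, -0.001, -0.0, 0.45]
[12.79716074  0.21782407  0.        ] 12.799014423266119
[0.01, 0.64, 0, 0, 0, -0.05], [0.04, 1.28, 0, 0, 0, -0.1], [0.11, 1.91, 0, 0, 0, -0.15], [0.21, 2.55, 0, 0, 0, -0.2], [0.34, 3.17, 0, 0, 0, -0.25], [0.51, 3.79, 0, 0, 0, -0.3], [0.7, 4.4, 0, 0, 0, -0.35], [0.93, 5.0, 0, 0, 0, -0.4], [1.18, 5.59, 0, 0, 0, -0.45], [1.46, 6.16, 0, 0, 0, -0.5],
```

Emit:
servo_tool:
  series:
    - [0.01, 0.64, 0, 0, 0, -0.05]
    - [0.04, 1.28, 0, 0, 0, -0.1]
    - [0.11, 1.91, 0, 0, 0, -0.15]
    - [0.21, 2.55, 0, 0, 0, -0.2]
    - [0.34, 3.17, 0, 0, 0, -0.25]
    - [0.5, 3.79, 0, 0, 0, -0.3]
    - [0.7, 4.4, 0, 0, 0, -0.35]
    - [0.93, 5, 0, 0, 0, -0.4]
    - [1.18, 5.59, 0, 0, 0, -0.45]
    - [1.46, 6.16, 0, 0, 0, -0.5]

```text
clock: 6.33
eef_pos: [571.5, -170.9, 99.5]
eef_rot: [-3.141, -0.002, 1.596]
wrist_force: [-0.9, 6.3, 5.3]
finger_gap: 15.4
```

```bash
python3 - <<'E'
from h import *
goal([468,-120.4,100],0.645)
arc([.05,.1,.15,.2,.24,.28,.32,.36,.4,.44])
E
```

```text
t=6.3 s pos [ 571.5 -170.9   99.5] rot [-3.141e+00 -2.000e-03  1.596e+00] F [-0.9  6.3  5.3] gap 15.4 q [-0.35  0.5   1.49  0.    1.15 -0.38]
row [5.3, -10.22, -0.04, -0.001, -0.001, 0.951]
[12.73430749  0.21713099  0.        ] 12.736158494128885
[0.01, 0.64, 0, 0, 0, -0.05], [0.04, 1.27, 0, 0, 0, -0.1], [0.11, 1.91, 0, 0, 0, -0.15], [0.21, 2.53, 0, 0, 0, -0.2], [0.31, 3.03, 0, 0, 0, -0.24], [0.44, 3.53, 0, 0, 0, -0.28], [0.58, 4.02, 0, 0, 0, -0.32], [0.74, 4.5, 0, 0, 0, -0.36], [0.92, 4.98, 0, 0, 0, -0.4], [1.12, 5.44, 0, 0, 0, -0.44],
```

Emit:
servo_tool:
  series:
    - [0.06, 0.64, 0, 0, 0, -0.05]
    - [0.1, 1.27, 0, 0, 0, -0.1]
    - [0.17, 1.91, 0, 0, 0, -0.15]
    - [0.26, 2.53, 0, 0, 0, -0.2]
    - [0.36, 3.03, 0, 0, 0, -0.24]
    - [0.5, 3.53, 0, 0, 0, -0.28]
    - [0.64, 4.02, 0, 0, 0, -0.32]
    - [0.8, 4.5, 0, 0, 0, -0.36]
    - [0.98, 4.98, 0, 0, 0, -0.4]
    - [1.18, 5.44, 0, 0, 0, -0.44]

```text
clock: 7.17
eef_pos: [624.6, -157.8, 99.4]
eef_rot: [-3.139, -0.003, 2.035]
wrist_force: [-10.2, 6.4, 10.5]
finger_gap: 15.5
```

```bash
python3 - <<'E'
from h import *
goal([468,-120.4,100],0.645)
arc([.03,.06,.09,.12,.15,.17,.18,.19,.19,.19])
E
```

```text
t=7.2 s pos [ 624.6 -157.8   99.4] rot [-3.139e+00 -3.000e-03  2.035e+00] F [-10.2   6.4  10.5] gap 15.5 q [-0.3   0.61  1.33  0.    1.2  -0.77]
row [10.36, -12.33, 0.0, -0.004, -0.001, 1.39]
[12.64386346  0.28261499  0.        ] 12.647021567716093
[-0.0, 0.38, 0, 0, 0, -0.03], [0.01, 0.76, 0, 0, 0, -0.06], [0.03, 1.14, 0, 0, 0, -0.09], [0.06, 1.52, 0, 0, 0, -0.12], [0.1, 1.89, 0, 0, 0, -0.15], [0.13, 2.14, 0, 0, 0, -0.17], [0.15, 2.27, 0, 0, 0, -0.18], [0.17, 2.39, 0, 0, 0, -0.19], [0.17, 2.39, 0, 0, 0, -0.19], [0.17, 2.39, 0, 0, 0, -0.19],
```

Emit:
servo_tool:
  series:
    - [0, 0.38, 0, 0, 0, -0.03]
    - [0.02, 0.76, 0, 0, 0, -0.06]
    - [0.04, 1.14, 0, 0, 0, -0.09]
    - [0.07, 1.52, 0, 0, 0, -0.12]
    - [0.1, 1.89, 0, 0, 0, -0.15]
    - [0.14, 2.14, 0, 0, 0, -0.17]
    - [0.16, 2.27, 0, 0, 0, -0.18]
    - [0.17, 2.39, 0, 0, 0, -0.19]
    - [0.17, 2.39, 0, 0, 0, -0.19]
    - [0.17, 2.39, 0, 0, 0, -0.19]

```text
clock: 8.0
eef_pos: [644.8, -145.3, 99.4]
eef_rot: [-3.14, -0.004, 2.224]
wrist_force: [-12.1, 7.5, 8.6]
finger_gap: 15.7
```

```bash
python3 - <<'E'
from h import *
goal([646.5,-145.9,100],2.222)
c=cam("top"); crop(c,250,390,155,290,4,"pics/topz2.png")
E
```

```text
t=8.0 s pos [ 644.8 -145.3   99.4] rot [-3.14  -0.004  2.224] F [-12.1   7.5   8.6] gap 15.7 q [-0.28  0.64  1.28  0.    1.23 -0.93]
row [-0.14, 0.1, -0.06, -0.002, -0.004, 0.002]
```

View pics/topz2.png

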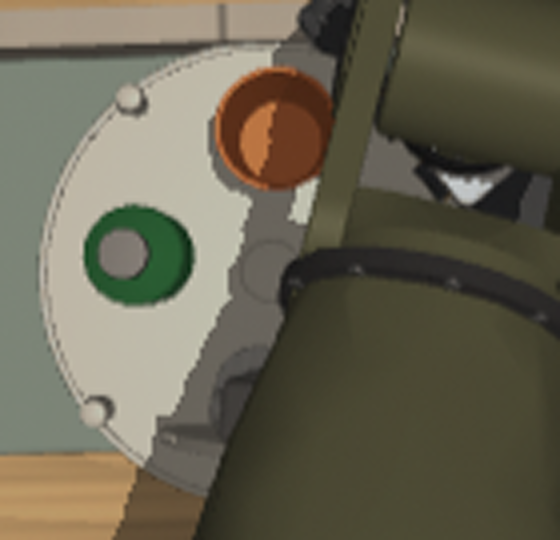

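Emit:
servo_tool:
  series:
    - [0.05, 0.05, 0, 0, 0, 0]
    - [0.1, 0.1, 0, 0, 0, 0]
    - [0.15, 0.1, 0, 0, 0, 0]
    - [0.15, 0.1, 0, 0, 0, 0]
    - [0.15, 0.1, 0, 0, 0, 0]
    - [0.15, 0.1, 0, 0, 0, 0]
    - [0.15, 0.1, 0, 0, 0, 0]
    - [0.15, 0.1, 0, 0, 0, 0]
    - [0.15, 0.1, 0, 0, 0, 0]
    - [0.15, 0.1, 0, 0, 0, 0]

```text
clock: 8.88
eef_pos: [645.0, -145.1, 99.5]
eef_rot: [-3.14, -0.002, 2.223]
wrist_force: [-8.5, -1.6, 6.1]
finger_gap: 15.7
```

Emit:
servo_tool:
  series:
    - [0, 0, 0, 0, 0, 0]
    - [0, 0, 0, 0, 0, 0]
    - [0, 0, 0, 0, 0, 0]
    - [0, 0, 0, 0, 0, 0]
    - [0, 0, 0, 0, 0, 0]
    - [0, 0, 0, 0, 0, 0]
    - [0, 0, 0, 0, 0, 0]
    - [0, 0, 0, 0, 0, 0]
    - [0, 0, 0, 0, 0, 0]
    - [0, 0, 0, 0, 0, 0]
  gripper: 4

```text
clock: 9.72
eef_pos: [645.9, -144.8, 99.5]
eef_rot: [3.142, 0.0, 2.222]
wrist_force: [0.9, -0.1, 0.1]
finger_gap: 40.2
```

```bash
python3 - <<'E'
from h import *
goal([646.5,-145.9,100],2.222)
c=cam("wrist"); cv2.imwrite("pics/w4.png",c["pixels"][:,:,::-1])
E
```

```text
t=9.7 s pos [ 645.9 -144.8   99.5] rot [3.142 0.    2.222] F [ 0.9 -0.1  0.1] gap 40.2 q [-0.28  0.64  1.28 -0.    1.22 -0.93]
row [-0.12, -0.02, -0.05, 0.0, 0.0, -0.0]
```

View pics/w4.png

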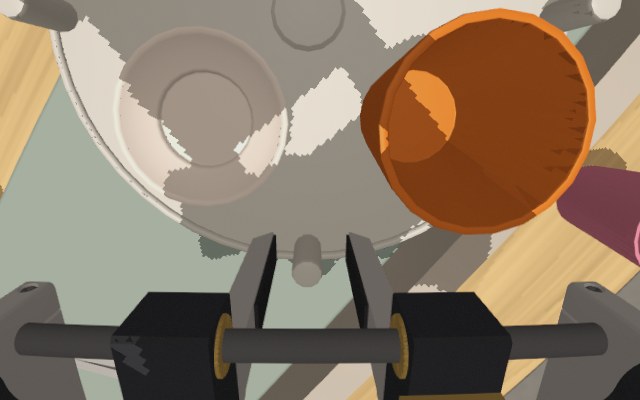

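Emit:
servo_tool:
  series:
    - [0, 0, -2, 0, 0, 0]
    - [0, 0, -5, 0, 0, 0]
    - [0, 0, -9, 0, 0, 0]
    - [0, 0, -13, 0, 0, 0]
    - [0, 0, -17, 0, 0, 0]
    - [0, 0, -20, 0, 0, 0]
    - [0, 0, -22, 0, 0, 0]
    - [0, 0, -22, 0, 0, 0]
    - [0, 0, -22, 0, 0, 0]
    - [0, 0, -22, 0, 0, 0]
  gripper: 6

```text
clock: 10.6
eef_pos: [645.7, -144.7, 317.8]
eef_rot: [-3.14, -0.002, 2.222]
wrist_force: [-0.6, -0.1, -0.7]
finger_gap: 60.0
```

```bash
python3 - <<'E'
from h import *
goal([495,-33,320],3.0)
E
```

```text
t=10.6 s pos [ 645.7 -144.7  317.8] rot [-3.140e+00 -2.000e-03  2.222e+00] F [-0.6 -0.1 -0.7] gap 60.0 q [-0.28  0.52  0.96 -0.    1.66 -0.93]
row [18.02, -5.22, -0.18, -0.001, -0.002, -0.778]
```

Emit:
servo_tool:
  series:
    - [2.4, -0.7, 0, 0, 0, -0.1]
    - [4.9, -1.4, 0, 0, 0, -0.2]
    - [7.3, -2.1, 0, 0, 0, -0.3]
    - [9.7, -2.8, 0, 0, 0, -0.4]
    - [12.1, -3.5, 0, 0, 0, -0.5]
    - [14.6, -4.2, 0, 0, 0, -0.6]
    - [16.8, -4.9, 0, 0, 0, -0.7]
    - [18, -5.2, 0, 0, 0, -0.78]
    - [18, -5.2, 0, 0, 0, -0.78]
    - [18, -5.2, 0, 0, 0, -0.78]

```text
clock: 11.43
eef_pos: [495.4, -33.0, 318.8]
eef_rot: [-3.142, -0.001, 3.0]
wrist_force: [0.0, 0.1, 1.0]
finger_gap: 59.9
```

```bash
python3 - <<'E'
from h import *
goal([495,-33,320],3.0)
c=cam("wrist"); cv2.imwrite("pics/w5.png",c["pixels"][:,:,::-1])
print(proj(c,[[499.2,-33.3,257]]))
c=cam("side"); crop(c,235,380,80,255,4,"pics/s5.png")
E
```

```text
t=11.4 s pos [495.4 -33.  318.8] rot [-3.142e+00 -1.000e-03  3.000e+00] F [0.  0.1 1. ] gap 59.9 q [-0.14  0.12  1.48 -0.    1.54 -1.57]
row [0.04, -0.0, -0.12, -0.0, -0.001, -0.0]
[[309.13143214 219.84044621]]
```

View pics/w5.png

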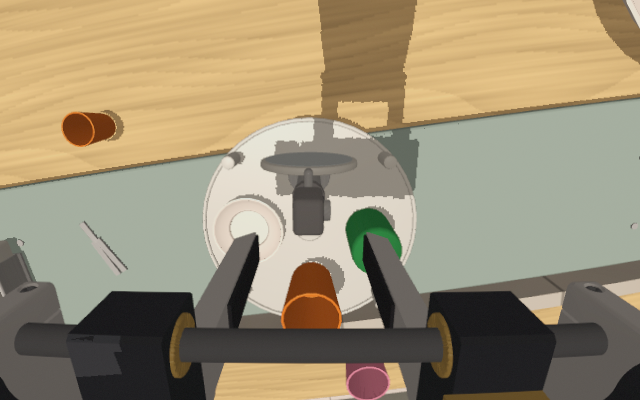

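View pics/s5.png

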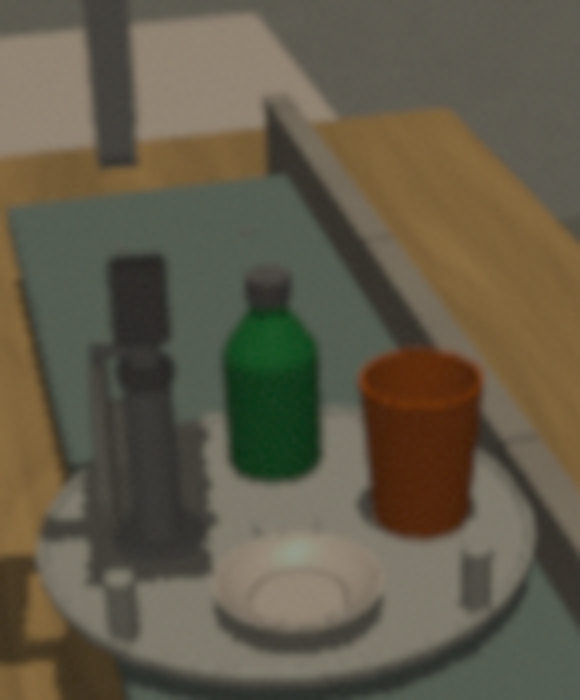

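```bash
python3 - <<'E'
from h import *
c=cam("wrist"); crop(c,260,360,150,260,6,"pics/w6.png")
n=lambda a:R.from_euler('z',171.9,degrees=True).apply(a)
ce=np.array([499.2,-33.3,235])
P=[ce-0+R.from_euler('z',-8.1,degrees=True).apply(v) for v in [(-15,-12,22),(15,-12,22),(15,12,22),(-15,12,22),(0,18,0)]]
print(((proj(c,P)-[260,150])*6).round())
a=cv2.imread("pics/side0.png"); b=cam("side")["pixels"][:,:,::-1]
for u,v in [(265,229),(354,224),(264,187)]:
    T=a[v-10:v+8,u-7:u+7]; S=np.ascontiguousarray(b[v-14:v+12,u-11:u+11]); r=cv2.matchTemplate(S,T,cv2.TM_CCOEFF_NORMED); print(cv2.minMaxLoc(r)[1::2], r.max())
E
```

```text
[[201. 301.]
 [205. 526.]
 [392. 526.]
 [395. 301.]
 [431. 361.]]
(0.866635799407959, (4, 4)) 0.8666358
(0.9958765506744385, (4, 4)) 0.99587655
(0.14322489500045776, (4, 1)) 0.1432249
```

View pics/w6.png

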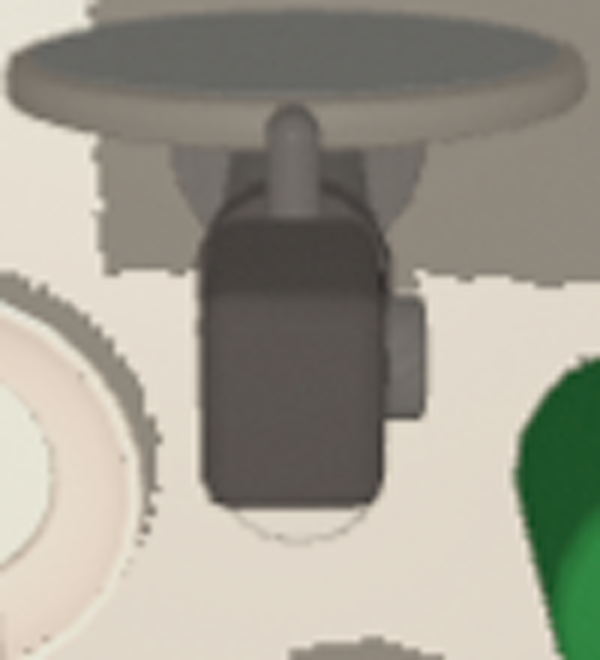

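```bash
python3 - <<'E'
from h import *
c=cam("wrist"); s=cam("side")
print(tri(c,[309,217],s,[269.5,145.2]), proj(s,[[499.2,-33.3,257],[499.2,-33.3,213]]))
print(onplane(c,[309,217],257),onplane(c,[309,217],250))
crop(s,250,300,130,215,8,"pics/s6.png")
E
```

```text
(array([500.01219889, -33.74260611, 254.61162355]), np.float64(3.350119350331816)) [[268.22936867 144.43610446]
 [269.92821475 163.8534154 ]]
[[497.42880951 -33.6312199  257.        ]] [[499.81543486 -34.00701173 250.        ]]
```

View pics/s6.png

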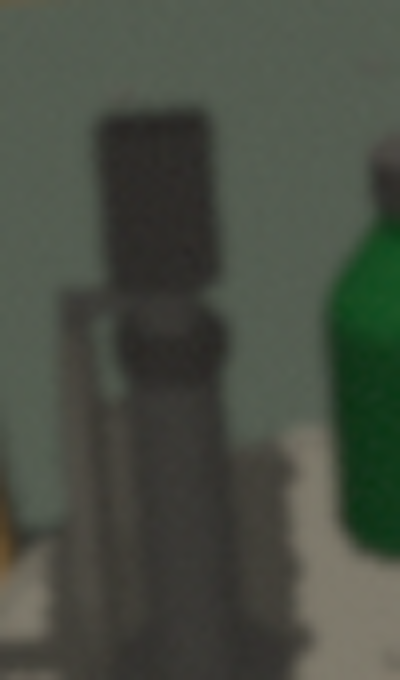

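```bash
python3 - <<'E'
from h import *
goal([499.2,-31.9,215],3.0)
E
```

```text
t=11.7 s pos [495.8 -33.5 318.9] rot [-3.142e+00 -1.000e-03  3.000e+00] F [-0.8 -0.   1.3] gap 60.0 q [-0.14  0.12  1.48 -0.    1.54 -1.57]
row [-0.32, 0.21, 10.39, -0.0, -0.001, 0.0]
```

Emit:
servo_tool:
  series:
    - [-0.35, 0.18, 0.5, 0, 0, 0]
    - [-0.35, 0.18, 2, 0, 0, 0]
    - [-0.35, 0.18, 4, 0, 0, 0]
    - [-0.35, 0.18, 6, 0, 0, 0]
    - [-0.35, 0.18, 8, 0, 0, 0]
    - [-0.35, 0.18, 9.5, 0, 0, 0]
    - [-0.35, 0.18, 10.3, 0, 0, 0]
    - [-0.35, 0.18, 10.3, 0, 0, 0]
    - [-0.35, 0.18, 10.3, 0, 0, 0]
    - [-0.35, 0.18, 10.3, 0, 0, 0]

```text
clock: 12.57
eef_pos: [499.7, -31.9, 217.4]
eef_rot: [-3.142, 0.001, 3.002]
wrist_force: [-0.2, 0.6, -0.4]
finger_gap: 60.1
```

```bash
python3 - <<'E'
from h import *
goal([499.2,-31.9,215],3.0)
c=cam("wrist"); cv2.imwrite("pics/w7.png",c["pixels"][:,:,::-1])
E
```

```text
t=12.6 s pos [499.7 -31.9 217.4] rot [-3.142e+00  1.000e-03  3.002e+00] F [-0.2  0.6 -0.4] gap 60.1 q [-0.14  0.18  1.64 -0.    1.32 -1.57]
row [0.05, -0.01, 0.24, -0.0, 0.001, 0.002]
```

View pics/w7.png

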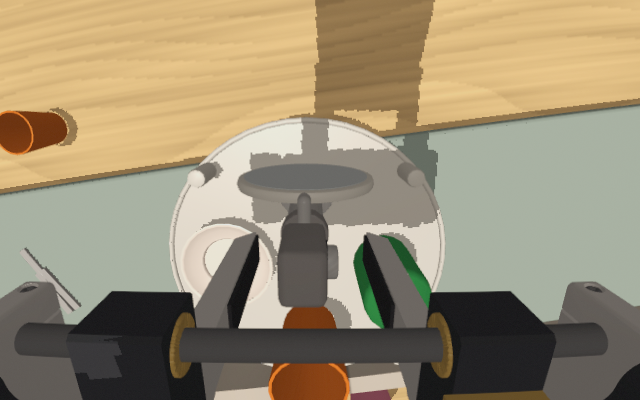

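Emit:
servo_tool:
  series:
    - [0, 0, 0.2, 0, 0, 0]
    - [0, 0, 0.2, 0, 0, 0]
    - [0, 0, 0.2, 0, 0, 0]
    - [0, 0, 0.2, 0, 0, 0]
    - [0, 0, 0.2, 0, 0, 0]
    - [0, 0, 0.2, 0, 0, 0]
    - [0, 0, 0.2, 0, 0, 0]
    - [0, 0, 0.2, 0, 0, 0]
    - [0, 0, 0.2, 0, 0, 0]
    - [0, 0, 0.2, 0, 0, 0]
  gripper: 3.6
  grip_force: 25

```text
clock: 13.45
eef_pos: [499.2, -31.8, 214.4]
eef_rot: [3.142, -0.0, 3.002]
wrist_force: [0.7, 0.1, 1.0]
finger_gap: 35.9
```

```bash
python3 - <<'E'
from h import *
goal([499.2,-31.9,215],3.0)
c=cam("wrist"); crop(c,200,420,180,350,3.5,"pics/w8.png")
E
```

```text
t=13.4 s pos [499.2 -31.8 214.4] rot [ 3.142 -0.     3.002] F [0.7 0.1 1. ] gap 35.9 q [-0.14  0.18  1.65  0.    1.31 -1.57]
row [-0.0, -0.01, -0.06, 0.0, -0.0, 0.002]
```

View pics/w8.png

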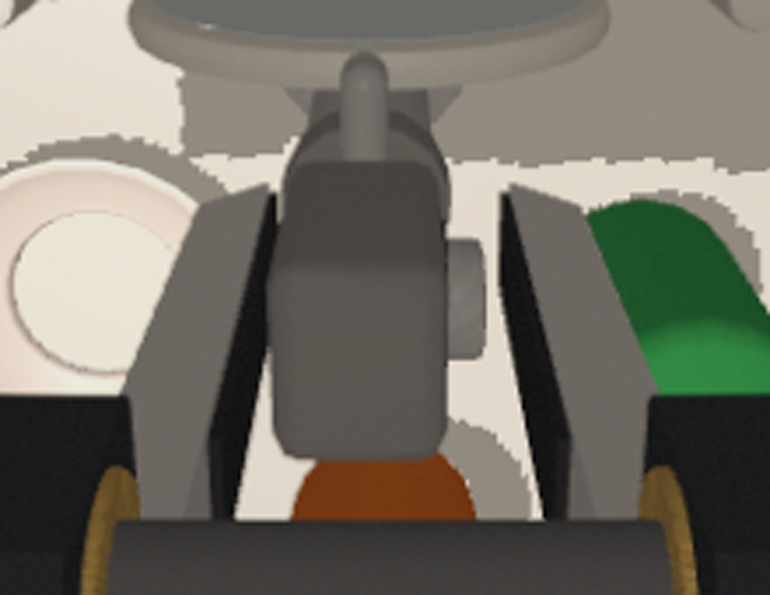

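Emit:
servo_tool:
  series:
    - [0, -0.08, 0, 0, 0, 0]
    - [0, -0.15, 0, 0, 0, 0]
    - [0, -0.15, 0, 0, 0, 0]
    - [0, -0.15, 0, 0, 0, 0]
    - [0, -0.15, 0, 0, 0, 0]
    - [0, -0.15, 0, 0, 0, 0]
    - [0, -0.15, 0, 0, 0, 0]
    - [0, -0.15, 0, 0, 0, 0]
    - [0, -0.15, 0, 0, 0, 0]
    - [0, -0.15, 0, 0, 0, 0]

```text
clock: 14.33
eef_pos: [499.0, -33.3, 214.4]
eef_rot: [-3.142, -0.0, 3.002]
wrist_force: [0.4, -0.3, 0.1]
finger_gap: 36.0
```

Emit:
servo_tool:
  series:
    - [0, 0, 0, 0, 0, 0]
    - [0, 0, 0, 0, 0, 0]
    - [0, 0, 0, 0, 0, 0]
    - [0, 0, 0, 0, 0, 0]
    - [0, 0, 0, 0, 0, 0]
    - [0, 0, 0, 0, 0, 0]
    - [0, 0, 0, 0, 0, 0]
    - [0, 0, 0, 0, 0, 0]
    - [0, 0, 0, 0, 0, 0]
    - [0, 0, 0, 0, 0, 0]
  gripper: 1.5
  grip_force: 25

```text
clock: 15.17
eef_pos: [498.8, -34.4, 214.4]
eef_rot: [-3.14, -0.0, 3.001]
wrist_force: [-2.5, -7.8, 0.2]
finger_gap: 25.7
```

```bash
python3 - <<'E'
from h import *
goal([499.2,-31.9,215],3.0)
c=cam("wrist"); crop(c,200,420,180,350,3.5,"pics/w9.png")
c=cam("side"); crop(c,235,380,80,255,3,"pics/s9.png")
a=cv2.imread("pics/side0.png"); b=c["pixels"][:,:,::-1]
for u,v in [(265,229),(354,224)]:
    T=a[v-10:v+8,u-7:u+7]; S=np.ascontiguousarray(b[v-14:v+12,u-11:u+11]); r=cv2.matchTemplate(S,T,cv2.TM_CCOEFF_NORMED); print(cv2.minMaxLoc(r)[1::2])
E
```

```text
t=15.2 s pos [498.8 -34.4 214.4] rot [-3.14  -0.     3.001] F [-2.5 -7.8  0.2] gap 25.7 q [-0.14  0.18  1.65 -0.    1.31 -1.57]
row [-0.01, 0.25, -0.06, -0.002, -0.0, 0.001]
(0.6613802313804626, (4, 5))
(0.9956364631652832, (4, 4))
```

View pics/w9.png

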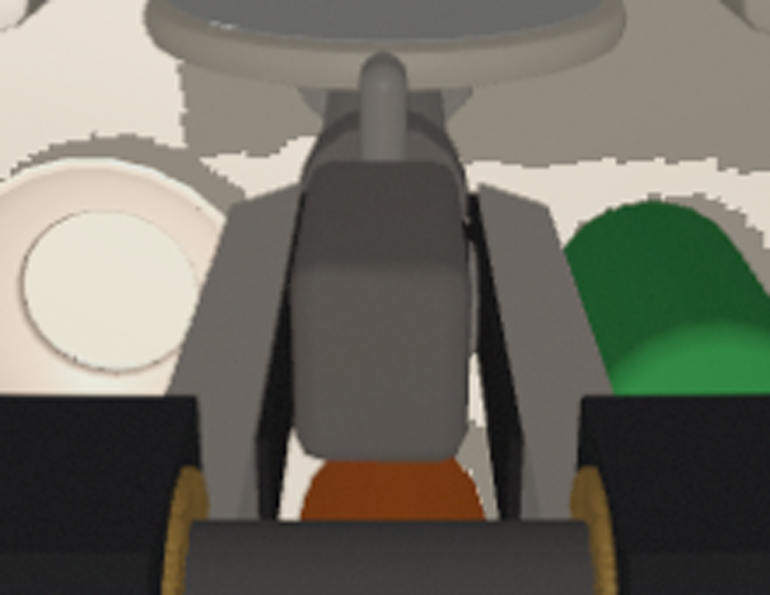

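View pics/s9.png

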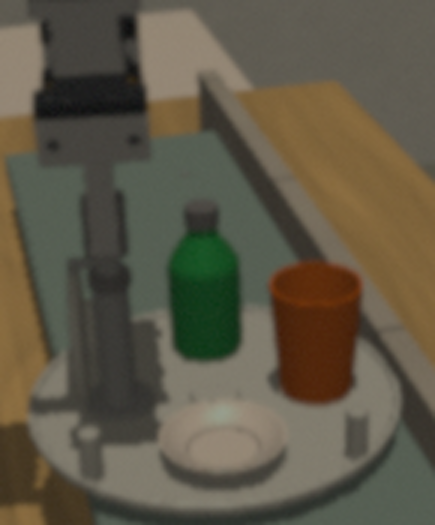

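Emit:
servo_tool:
  series:
    - [0, -0.05, 0, 0, 0, 0]
    - [0, -0.1, 0, 0, 0, 0]
    - [0.02, -0.15, 0, 0, 0, 0]
    - [0.02, -0.15, 0, 0, 0, 0]
    - [0.02, -0.15, 0, 0, 0, 0]
    - [0.02, -0.15, 0, 0, 0, 0]
    - [0.02, -0.15, 0, 0, 0, 0]
    - [0.02, -0.15, 0, 0, 0, 0]
    - [0.02, -0.15, 0, 0, 0, 0]
    - [0.02, -0.15, 0, 0, 0, 0]

```text
clock: 16.1
eef_pos: [498.7, -34.8, 214.5]
eef_rot: [-3.141, 0.0, 3.002]
wrist_force: [2.0, -2.9, -1.6]
finger_gap: 25.8
```

```bash
python3 - <<'E'
from h import *
goal([499.2,-31.9,215],3.0); print(read_state()['moment'])
E
```

```text
t=16.1 s pos [498.7 -34.8 214.5] rot [-3.141  0.     3.002] F [ 2.  -2.9 -1.6] gap 25.8 q [-0.14  0.18  1.65 -0.    1.31 -1.57]
row [-0.01, 0.3, -0.05, -0.0, 0.0, 0.002]
[-0.57794199 -0.55378688  0.00245434]
```

Emit:
servo_tool:
  series:
    - [0, -0.05, 0, 0, 0, 0]
    - [-0.02, -0.08, -0.2, 0, 0, 0]
    - [-0.02, -0.08, -0.6, 0, 0, 0]
    - [-0.02, -0.08, -1.1, 0, 0, 0]
    - [-0.02, -0.08, -1.7, 0, 0, 0]
    - [-0.02, -0.08, -2.3, 0, 0, 0]
    - [-0.02, -0.08, -2.9, 0, 0, 0]
    - [-0.02, -0.08, -3.5, 0, 0, 0]
    - [-0.02, -0.08, -4.1, 0, 0, 0]
    - [-0.02, -0.08, -4.7, 0, 0, 0]

```text
clock: 16.93
eef_pos: [498.6, -35.1, 261.8]
eef_rot: [3.141, -0.0, 3.002]
wrist_force: [3.7, 3.2, -5.0]
finger_gap: 25.8
```

```bash
python3 - <<'E'
from h import *
goal([499.2,-31.9,215],3.0)
E
```

```text
t=16.9 s pos [498.6 -35.1 261.8] rot [ 3.141 -0.     3.002] F [ 3.7  3.2 -5. ] gap 25.8 q [-0.14  0.15  1.58  0.    1.42 -1.58]
row [-0.02, 0.33, 4.68, 0.001, -0.0, 0.002]
```

Emit:
servo_tool:
  series:
    - [0, 0.02, -0.5, 0, 0, 0]
    - [0, 0.03, -1, 0, 0, 0]
    - [0, 0.03, -1.5, 0, 0, 0]
    - [0, 0.03, -2, 0, 0, 0]
    - [0, 0.03, -2.4, 0, 0, 0]
    - [0, 0.03, -2.8, 0, 0, 0]
    - [0, 0.03, -3, 0, 0, 0]
    - [0, 0.03, -3.2, 0, 0, 0]
    - [0, 0.03, -3.3, 0, 0, 0]
    - [0, 0.03, -3.3, 0, 0, 0]

```text
clock: 17.77
eef_pos: [498.7, -35.2, 294.6]
eef_rot: [3.141, 0.0, 3.002]
wrist_force: [1.5, 3.9, -1.4]
finger_gap: 25.7
```

```bash
python3 - <<'E'
from h import *
goal([499.2,-31.9,215],3.0)
c=cam("wrist"); crop(c,150,470,100,360,2.5,"pics/w10.png")
c=cam("side"); crop(c,235,380,60,255,3,"pics/s10.png")
E
```

```text
t=17.8 s pos [498.7 -35.2 294.6] rot [3.141 0.    3.002] F [ 1.5  3.9 -1.4] gap 25.7 q [-0.14  0.13  1.52  0.    1.49 -1.57]
row [-0.01, 0.33, 7.96, 0.0, 0.0, 0.002]
```

View pics/s10.png

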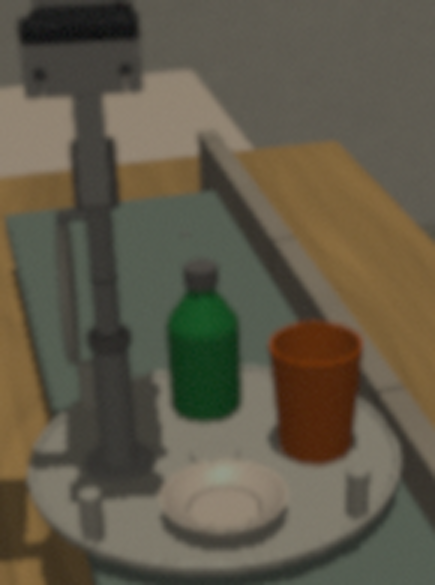

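View pics/w10.png

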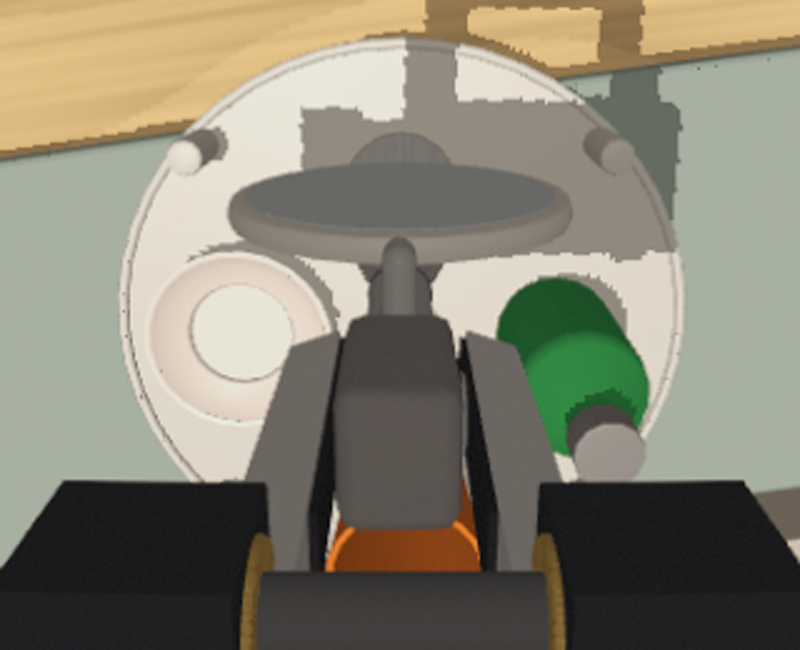

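Emit:
servo_tool:
  series:
    - [0, 0.02, -0.03, 0, 0, 0]
    - [0, 0.04, -0.06, 0, 0, 0]
    - [0, 0.05, -0.1, 0, 0, 0]
    - [0, 0.05, -0.12, 0, 0, 0]
    - [0, 0.05, -0.12, 0, 0, 0]
    - [0, 0.05, -0.12, 0, 0, 0]
    - [0, 0.05, -0.12, 0, 0, 0]
    - [0, 0.05, -0.12, 0, 0, 0]
    - [0, 0.05, -0.12, 0, 0, 0]
    - [0, 0.05, -0.12, 0, 0, 0]

```text
clock: 18.7
eef_pos: [498.7, -34.9, 295.5]
eef_rot: [-3.141, -0.0, 3.002]
wrist_force: [1.8, -1.3, -6.5]
finger_gap: 25.6
```

```bash
python3 - <<'E'
from h import *
goal([499.2,-31.9,215],3.0)
E
```

```text
t=18.7 s pos [498.7 -34.9 295.5] rot [-3.141 -0.     3.002] F [ 1.8 -1.3 -6.5] gap 25.6 q [-0.14  0.13  1.52 -0.    1.49 -1.57]
row [-0.01, 0.31, 8.05, -0.0, -0.0, 0.002]
```

Emit:
servo_tool:
  series:
    - [0, 0, -0.03, 0, 0, 0]
    - [0, 0, -0.06, 0, 0, 0]
    - [0, 0, -0.06, 0, 0, 0]
    - [0, 0, -0.06, 0, 0, 0]
    - [0, 0, -0.06, 0, 0, 0]
    - [0, 0, -0.06, 0, 0, 0]
    - [0, 0, -0.06, 0, 0, 0]
    - [0, 0, -0.06, 0, 0, 0]
    - [0, 0, -0.06, 0, 0, 0]
    - [0, 0, -0.06, 0, 0, 0]

```text
clock: 19.53
eef_pos: [498.6, -34.8, 295.6]
eef_rot: [-3.141, -0.001, 3.002]
wrist_force: [4.6, -3.0, -20.0]
finger_gap: 25.8
```

```bash
python3 - <<'E'
from h import *
goal([499.2,-31.9,215],3.0)
c=cam("side"); a=cv2.imread("pics/side0.png"); b=c["pixels"][:,:,::-1]
for u,v in [(265,229),(354,224)]:
    T=a[v-10:v+8,u-7:u+7]; S=np.ascontiguousarray(b[v-14:v+12,u-11:u+11]); r=cv2.matchTemplate(S,T,cv2.TM_CCOEFF_NORMED); print(cv2.minMaxLoc(r)[1::2])
goal([499.2,-31.9,215],3.0)
E
```

```text
t=19.5 s pos [498.6 -34.8 295.6] rot [-3.141e+00 -1.000e-03  3.002e+00] F [  4.6  -3.  -20. ] gap 25.8 q [-0.14  0.13  1.52 -0.    1.49 -1.57]
row [-0.02, 0.3, 8.06, -0.0, -0.001, 0.002]
(0.8361523151397705, (4, 5))
(0.9976741075515747, (4, 4))
t=19.6 s pos [498.6 -34.8 295.6] rot [-3.142e+00 -1.000e-03  3.002e+00] F [  5.   -2.7 -20.1] gap 25.3 q [-0.14  0.13  1.52 -0.    1.49 -1.57]
row [-0.02, 0.3, 8.06, -0.0, -0.001, 0.002]
```

Emit:
servo_tool:
  series:
    - [0, 0, 0.04, 0, 0, 0]
    - [0, -0.02, 0.08, 0, 0, 0]
    - [0, -0.02, 0.08, 0, 0, 0]
    - [0, -0.02, 0.08, 0, 0, 0]
    - [0, -0.02, 0.08, 0, 0, 0]
    - [0, -0.02, 0.08, 0, 0, 0]
    - [0, -0.02, 0.08, 0, 0, 0]
    - [0, -0.02, 0.08, 0, 0, 0]
    - [0, -0.02, 0.08, 0, 0, 0]
    - [0, -0.02, 0.08, 0, 0, 0]

```text
clock: 20.42
eef_pos: [498.7, -34.9, 295.6]
eef_rot: [3.141, 0.0, 3.002]
wrist_force: [1.3, 0.0, -13.2]
finger_gap: 25.8
```

```bash
python3 - <<'E'
from h import *
goal([499.2,-31.9,215],3.0)
c=cam("side"); cv2.imwrite("pics/s11.png",c["pixels"][:,:,::-1])
goal([499.2,-31.9,215],3.0)
E
```

```text
t=20.4 s pos [498.7 -34.9 295.6] rot [3.141 0.    3.002] F [  1.3   0.  -13.2] gap 25.8 q [-0.14  0.13  1.52  0.    1.49 -1.57]
row [-0.0, 0.3, 8.06, 0.0, 0.0, 0.002]
t=20.5 s pos [498.7 -34.9 295.5] rot [3.142 0.    3.002] F [  0.9   0.1 -12.3] gap 25.8 q [-0.14  0.13  1.52  0.    1.49 -1.57]
row [-0.01, 0.31, 8.05, 0.0, 0.0, 0.002]
```

View pics/s11.png

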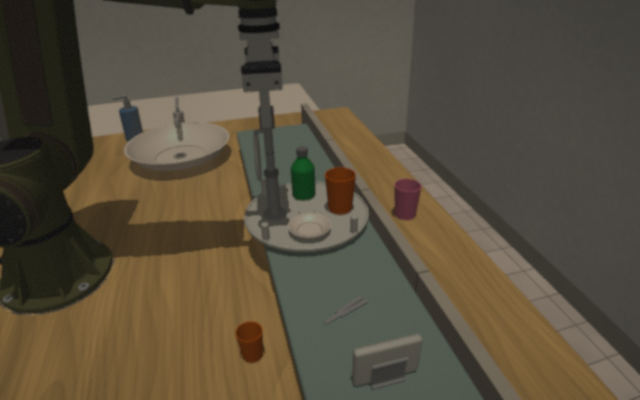

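```bash
python3 -c "from cell import *; print(sign_off())"
```

```text
the job is handed in; nothing more can be done
None
```

The job is done and handed in at about 20.5 s of robot time. The turntable is one place anticlockwise with the mirror at the front edge. The mirror is still held by its grip, with the pole fully up at the second stop.

**Turntable:** I turned it by the knob between saucer and cup, not the one named beside the pole, because the tall pole left little room for the gripper there. I gripped that knob, moved it through a quarter turn and released it.

**Mirror:** I squeezed the grip with 25 N. The finger opening read 25.7 mm, so the button was fully in. I then lifted the pole straight up without stopping at the first stop.

**Last checks**
- **Click stop:** before the grasp, both knobs I compared in the side view matched their starting pixels. In the last comparison one still matched exactly. The other sat one pixel off with a weaker match (0.84), probably from shadow. The sideways force on the grip was close to zero at the end.
- **Pole:** the lift measured about 81 mm. The upward force rose to 20 N with no slip, so the pole is against its end stop. I eased off to about 13 N and left it pressing gently upward.
- **Other things:** bottle, cup and saucer stand on the turntable. In the last side picture the tweezer lies where it started.

**Disagreements**
- **Grip height:** the cameras put the grip 2 to 3 mm lower than the stated height, so I grasped to suit.
- **Grip sideways:** on closing, the grip was pushed sideways with about 8 N. I shifted the hand to relieve that before lifting.

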